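Turn the capacitor's code plate to the bench reader

ROBOT

A 6-joint arm with a two-finger parallel gripper is mounted at the origin on a cart in front of the work surface, level with it; the furniture and walls round the work are solid. World frame = base frame: x ahead of the robot, y to its left, z up, the work surface at z = 0. Lengths are in m, angles in degrees, forces in N, time in s.
With the tool pointing down it reaches from about 0.35 to 0.875 m from the base axis. Payload 4.2 kg.
Tool frame: the origin (TCP) lies on the centre line of the jaws, within the pads' length; the fingertips stand 22 mm ahead of it and the grasp point (between the pads) lies 3 mm ahead of it (r.tcp_to_tips is the distance from the TCP to the fingertips, in m); z points along the fingers, y is the line along which they close (so a half turn about z gives the same grasp; the last joint's range is limited). The gripper opens to 87 mm and grips with 3 to 60 N. Pads are 19 mm wide; open, the fingers measure 117 mm over their backs; the gripper's body (75 mm by 190 mm) begins 51 mm behind the grasp point.
Start: joints at [-50.386, 22.042, 0.453, 0, -68.411, -14.817], TCP at [0.262, -0.567, 0.245] pointing down, gripper open.
Joint ranges: [-179.83, 179.83], [-69.29, 118.12], [-61.27, 80.66], [-181.25, 117.63], [-171.15, -9.14], [-177.46, 177.46]. Speed limits (degrees/s): [159.86, 159.86, 180, 180, 180, 180].

INTERFACE

Orientations are given as a 3x3 rotation matrix whose columns are the frame's x, y, z axes.
In Python, from station import r gives the robot as it stands.
- The arm moves only by the tool apply_moves, never from a script. Its argument "plan" is a list of rows, each an object with "grip": the opening, from 0 (shut) to 1 (fully open); "offset": the shift along the tool's x, y, z in cm, a list of three; "spin": the turn about the tool's z in rad. A call has 1 to 5 rows; each row is the pose to reach, as a shift and turn from the pose commanded when the call began, along the tool's axes at that moment; what a row does not reach only later rows make up. A row lasts 1/10 s, in which the tool goes at most 50 mm and 8.59 degrees, less where a joint would pass 70% of its speed; a pose out of reach is approached as far as the arm can. A call with a gripper value outside its range is refused whole. The fingers move at their own pace and stop on an object; the grip force is fixed at half the most. Time passes only in rows, so rows that repeat a pose let the fingers close. It gives the time, the measured TCP pose, the force, the opening and the grip force at its end, in the units of the state.
- r.sense(): the state, without advancing time (a new reading comes with each control period).
- r.capture(name): name is "side" or "top"; returns a dict with "img" (400x640x3 uint8, blue, green, red), "depth" (400x640 float32, m along the optical axis (not along the pixel's ray), 0 where there is no reading), "mtx" (3x3 intrinsics, pixels), "R" (3x3) and "t" (3): a world point X has camera coordinates R X + t. Camera axes: x right, y down, z forward; pixel columns grow to the right and rows downward; lengths in m; the calibration is good to about 2 mm. A picture is of the moment at which its call begins.
- r.finish_job(): hands the job in; it is judged then, once.
The state is a dict: "time_s": time; "joints": joint angles; "joint_velocities": joint speeds; "effort": joint torques, N m; "tcp_pos": TCP position; "ee_rot": TCP orientation; "wrist_force": force on the tool from outside, world axes, zero at the start; "moment": the same for the moment, N m; "gripper_width": opening from 0.0 (shut) to 1.0 (fully open); "gripper_force": force on a finger pad.
Only numpy, scipy, OpenCV 4.12 (cv2) and the standard library are available. Lean on these libraries where they do the work, as an engineer would, in place of code of your own. Each camera call takes 0.05 s, during which the arm holds its last target. There are 200 camera calls.

TASK

The capacitor standing on the code reader's round pad does not have its code plate facing the reader. Turn it so that the code plate squarely faces the reader's window, and leave it standing upright, wholly on the pad. Leave the shorter, fatter capacitor beside the reader alone.

Things in the scene. Friction and masses are not known exactly. Their poses are not given: they have to be found in the camera images.
- cap_center (a point): Loose capacitor to be turned: an upright aluminium can, 44 mm in diameter, 95 mm tall, 110 to 230 g, standing near the middle of the reader's round pad. This point is on its axis, half-way up (47.5 mm above its foot). z up; x points out through the middle of its code plate. On its flat top are two screw terminals 6 mm high, one to either side (along y), and a small white vent plug near the rim on the plate's side. It turns on the pad with plain friction.
- cap_plate (a point): Middle of the outer face of the capacitor's code plate: a white raised plate with black dots, 22 mm wide, 30 mm high, 24 mm out from the can's axis, between 12 and 42 mm above the can's foot (the can is plain round above that). The point is 27 mm above the foot.
- reader: Code reader, fixed: grey block (70 mm wide, top at z 88 mm) with a dark window, before it a round black pad 90 mm across, top at z 7 mm. Origin: pad's middle, at bench height. x points level from there to the window's middle, 82 mm off; z up. Caution: electric screwdrivers hang over the bench to the left, the nearest (red) over x 0.42, y 0.08 m, tip 0.2 m up; swing past them with the arm drawn in.
- spare_cap: Another aluminium capacitor, shorter and fatter (54 mm in diameter, 58 mm tall), standing on the bench about 130 to 150 mm from the pad's middle; not to be disturbed. Origin: centre of its underside, z up.
Things that resemble listed ones, but are neither listed nor needed, are in the scene too. What is shaped like the part that bears cap_center but orange is not meant.

How it is judged (in metres and radians):
At the end, for the whole second after the job is handed in: The capacitor stands upright on the pad (tilt under 6 degrees), its axis within 20 mm of the pad's middle, and its code plate faces the window, pointing within 15 degrees of the reader's x direction (angle between the x axis of cap_center and the x axis of reader, either way round below 0.26 rad and x of cap_plate in the frame of reader above 0 m and horizontal distance between cap_center and reader below 0.02 m and z of cap_center in the frame of reader between 0.05 and 0.059 m and angle between cap_center's own z axis and vertical below 0.1 rad); the robot touches nothing.
It fails at once if the shorter, fatter capacitor is moved by more than 15 mm or tipped (distance of spare_cap from where it was at the start of the episode above 0.015 m or angle between spare_cap's own z axis and vertical above 0.3 rad).
It also fails if it takes over 45 s, if anything falls off the work surface, if the arm or the gripper's body presses on something with over 40 N, if the wrist force passes 120 N, or if a joint passes its speed limit or range.

## Working session

There is one attempt and no reset: what is moved stays moved. The work goes in short steps, Python scripts to look and compute and a tool call to move; the robot and the scene stay as the last step left them, time stands still between calls to the robot, and variables do not carry over. Pictures are saved under pics/ and viewed, at most 10 in all, crops included, and the job is handed in when it is done.

Besides the shell and the picture viewer there is one more tool, called after "Request:" as name(argument=value, ...) on one line, values as JSON. apply_moves: Moves the arm, as the interface text tells. Its arguments: {"type":"object","properties":{"plan":{"type":"array"}},"required":["plan"]}

```bash
ls; mkdir -p pics; python3 - <<'E'
from station import r
import cv2,pickle,numpy as np
for n in("side","top"):
    c=r.capture(n); pickle.dump(c,open(n+".pkl","wb")); cv2.imwrite(f"pics/{n}0.png",c["img"])
    print(n,(-c["R"].T@c["t"]).round(3),c["R"].round(2).tolist())
print(r.sense(), r.tcp_to_tips)
E
```

```text
pics
side [0.401 0.478 0.406] [[-1.0, -0.07, -0.03], [-0.0, 0.39, -0.92], [0.08, -0.92, -0.39]]
top [ 0.369 -0.306  0.921] [[0.01, -1.0, 0.01], [-0.99, -0.02, -0.12], [0.12, -0.01, -0.99]]
{'time_s': 0.1, 'joints': array([-5.03871250e+01,  2.20866564e+01,  3.88444550e-01, -2.37559534e-02,
       -6.84120380e+01, -1.48148977e+01]), 'joint_velocities': array([ 0.00445206, -0.04766905,  0.23166563,  0.0898837 , -0.01018101,
        0.02606665]), 'effort': array([-1.29436994e-03, -3.91689527e+01,  1.87936646e+01,  4.23196167e+00,
        1.34533746e-02, -7.03864589e-05]), 'tcp_pos': array([ 0.26192756, -0.56692767,  0.24357554]), 'ee_rot': array([[-9.07856358e-01, -4.19280299e-01, -9.29855091e-04],
       [-4.19281313e-01,  9.07854721e-01,  1.72815722e-03],
       [ 1.19591057e-04,  1.95878938e-03, -9.99998074e-01]]), 'wrist_force': array([ 0.35345992, -0.48839078, -1.1378432 ]), 'moment': array([-0.00315919, -0.01400809, -0.00135178]), 'gripper_force': 0.0, 'gripper_width': 1.0019124257264227} 0.022
```

View pics/side0.png

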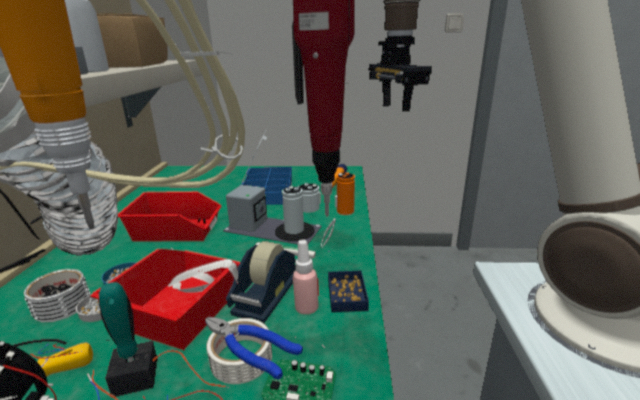

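View pics/top0.png

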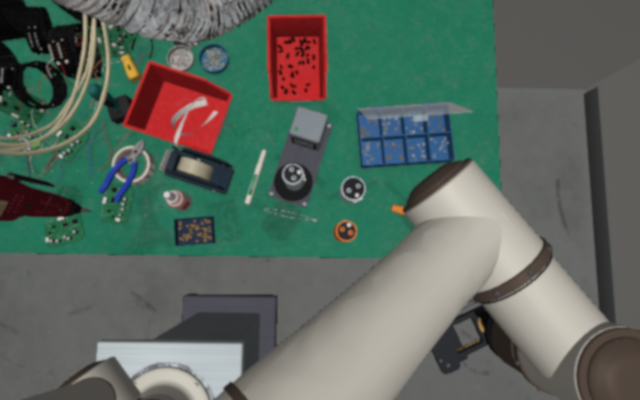

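The top view shows the pad and capacitor at about (293,178), the reader block at (308,125), the spare at (353,188) and the orange decoy at (346,230). In the side view the capacitor is at about (292,210). Next I'll enlarge both views and measure.

```bash
cat > h.py <<'E'
import numpy as np,cv2,pickle
def ray(c,u,v,z):
    o=-c["R"].T@c["t"]; d=c["R"].T@np.linalg.inv(c["mtx"])@np.array([u,v,1.])
    return o+d*(z-o[2])/d[2]
def proj(c,X):
    p=c["mtx"]@(c["R"]@np.asarray(X,float)+c["t"]); return p[:2]/p[2]
E
python3 - <<'E'
from h import *
t=pickle.load(open("top.pkl","rb"));s=pickle.load(open("side.pkl","rb"))
a=cv2.resize(t["img"][95:215,255:385],None,fx=4.5,fy=4.5,interpolation=cv2.INTER_CUBIC)
b=cv2.resize(s["img"][160:250,215:365],None,fx=5,fy=5,interpolation=cv2.INTER_CUBIC)
cv2.imwrite("pics/a.png",a);cv2.imwrite("pics/b.png",b)
g=cv2.cvtColor(t["img"],cv2.COLOR_BGR2HSV)
for nm,(x0,y0,x1,y1),z,m in (("can",(275,150,315,200),.102,g[...,2]>110),("spare",(335,170,370,205),.058,(g[...,2]>90)&(g[...,1]<70)),("block",(285,100,335,150),.088,(g[...,2]>90)&(g[...,1]<60)),("pad",(265,150,325,210),.007,g[...,2]<45)):
    k=np.zeros(m.shape,np.uint8);k[y0:y1,x0:x1]=m[y0:y1,x0:x1]
    cs,_=cv2.findContours(k,cv2.RETR_EXTERNAL,cv2.CHAIN_APPROX_NONE);q=max(cs,key=cv2.contourArea)
    w=np.array([ray(t,*p[0],z)[:2] for p in q],np.float32)
    print(nm,cv2.minEnclosingCircle(w),cv2.minAreaRect(w),cv2.boundingRect(q))
E
```

```text
can ((0.5129571557044983, -0.27025148272514343), 0.0253630168735981) ((0.5136329531669617, -0.26720330119132996), (0.045088376849889755, 0.044514406472444534), 27.760143280029297) (282, 164, 24, 22)
spare ((0.4889468550682068, -0.39652928709983826), 0.030310718342661858) ((0.48885291814804077, -0.39661818742752075), (0.05939733237028122, 0.054585911333560944), 0.3360775113105774) (340, 176, 26, 28)
block ((0.6237232685089111, -0.2978442311286926), 0.0449429415166378) ((0.6249563694000244, -0.2977398633956909), (0.06942367553710938, 0.06510620564222336), 73.01155090332031) (289, 107, 39, 36)
pad ((0.5120481252670288, -0.2640622556209564), 0.04258698970079422) ((0.5070347785949707, -0.2646886110305786), (0.0716574564576149, 0.08353915065526962), 3.336325168609619) (275, 168, 37, 32)
```

View pics/a.png

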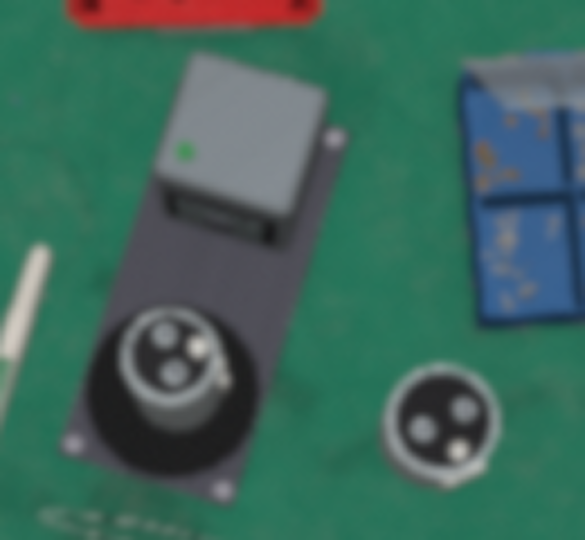

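View pics/b.png

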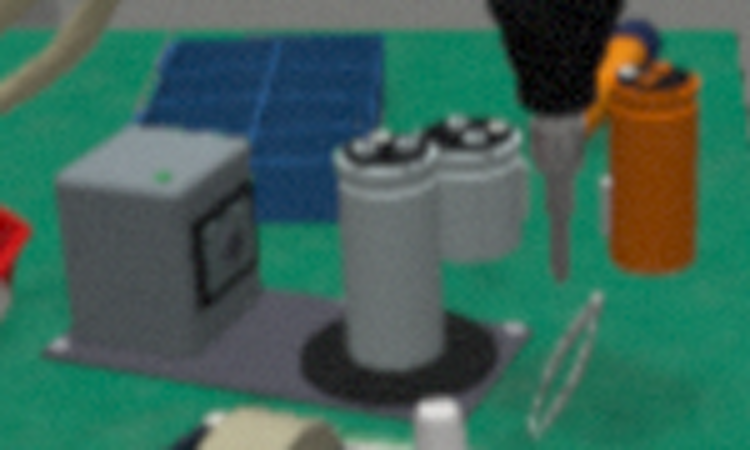

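The crops show the reader window facing down-left. The capacitor's terminals are at (163,334) and (175,374), and its vent plug is at (198,347), pointing right in the top view. I'll turn those pixels into world coordinates and tool-frame offsets.

```bash
python3 - <<'E'
from h import *
from station import r
t=pickle.load(open("top.pkl","rb"))
P=lambda x,y,z: ray(t,(x+.5)/4.5-.5+255,(y+.5)/4.5-.5+95,z)[:2]
yaw=lambda v: np.degrees(np.arctan2(v[1],v[0]))
can=P(169,356,.102);pad=P(172,390,.007)
t1,t2=P(163,334,.108),P(175,374,.108);vent=P(198,347,.104);plate=P(225,380,.049)
print("can",can,"pad",pad,"terminal mid",(t1+t2)/2,"yaw term",yaw(t1-t2)-90,"vent",yaw(vent-can),vent-can,"plate",yaw(plate-can),plate-can)
s=[P(73,443,.004),P(222,490,.004),P(335,138,.004)]
print("reader yaw",yaw(s[2]-s[1]),yaw(s[0]-s[1])-90,"base mid",(s[0]+s[1])/2)
b=[P(194,55,.088),P(326,92,.088),P(288,218,.088),P(157,172,.088)]
print("block yaw",yaw(b[1]-b[0])+90,yaw(b[2]-b[3])+90,yaw(b[0]-b[3]),"front mid",(b[2]+b[3])/2, "from pad",(b[2]+b[3])/2-pad,yaw((b[2]+b[3])/2-pad))
S=r.sense();c=(can+(t1+t2)/2)/2
print(S["ee_rot"].T@(np.r_[c,.078]-S["tcp_pos"])*100)
E
```

```text
can [ 0.5137119 -0.266714 ] pad [ 0.51281418 -0.26400628] terminal mid [ 0.51359346 -0.26698204] yaw term -72.36832347158241 vent -73.09202799565044 [ 0.00405389 -0.01333627] plate -94.87392276402602 [-0.00213878 -0.02508191]
reader yaw -16.74519103414674 -16.72872859442832 base mid [ 0.47350307 -0.25210968]
block yaw -15.177589889411195 -18.849964140707613 -15.879889317870507 front mid [ 0.59398359 -0.28973029] from pad [ 0.08116941 -0.02572401] -17.58432003915776
[-35.43678394  16.65610091  16.5859738 ]
```

Turn needed: about +56° counter-clockwise from above (can yaw −73°, reader −17°). I'll go above the can first.

Request:
apply_moves(plan=[{"grip": 1,"offset": [-4.0,1.9,0],"spin": 0},{"grip": 1,"offset": [-8.0,3.8,0],"spin": 0},{"grip": 1,"offset": [-12.0,5.7,0],"spin": 0},{"grip": 1,"offset": [-16.0,7.5,0],"spin": 0},{"grip": 1,"offset": [-20.0,9.4,0],"spin": 0}])

```text
time_s: 0.6
tcp_pos: [0.405, -0.3966, 0.2442]
ee_rot: [[-0.908, -0.419, -0.001], [-0.419, 0.908, 0.0], [0.0, 0.001, -1.0]]
wrist_force: [1.0, -0.1, 0.6]
gripper_width: 0.999
gripper_force: 0.0
```

Request:
apply_moves(plan=[{"grip": 1,"offset": [-4.0,1.9,1],"spin": 0},{"grip": 1,"offset": [-8.0,3.8,2],"spin": 0},{"grip": 1,"offset": [-12.0,5.7,3],"spin": 0},{"grip": 1,"offset": [-15.4,7.3,4],"spin": 0},{"grip": 1,"offset": [-15.4,7.3,4],"spin": 0}])

```text
time_s: 1.1
tcp_pos: [0.515, -0.2638, 0.2024]
ee_rot: [[-0.906, -0.424, -0.003], [-0.424, 0.906, 0.002], [0.002, 0.003, -1.0]]
wrist_force: [-0.3, 0.2, -0.9]
gripper_width: 0.999
gripper_force: 0.0
```

```bash
python3 - <<'E'
from h import *
from station import r
S=r.sense();print(S["tcp_pos"],S["ee_rot"].round(3).tolist(),S["joints"].round(1),S["time_s"])
print(S["ee_rot"].T@(np.r_[.5136,-.2668,.078]-S["tcp_pos"])*100)
c=r.capture("side");t=r.capture("top")
b=cv2.resize(c["img"][110:250,215:365],None,fx=4,fy=4,interpolation=cv2.INTER_CUBIC)[:540]
cv2.imwrite("pics/c.png",b)
print(proj(c,S["tcp_pos"]),proj(c,S["tcp_pos"]+S["ee_rot"][:,2]*.022))
E
```

```text
[ 0.51500847 -0.26383076  0.20235561] [[-0.906, -0.424, -0.003], [-0.424, 0.906, 0.002], [0.002, 0.003, -1.0]] [-11.1  19.6  -9.7  -0.1 -61.  -53.8] 1.1
[ 0.22879821 -0.2419511  12.43544514]
[288.57504244 146.25664133] [289.18642259 156.57616435]
```

View pics/c.png

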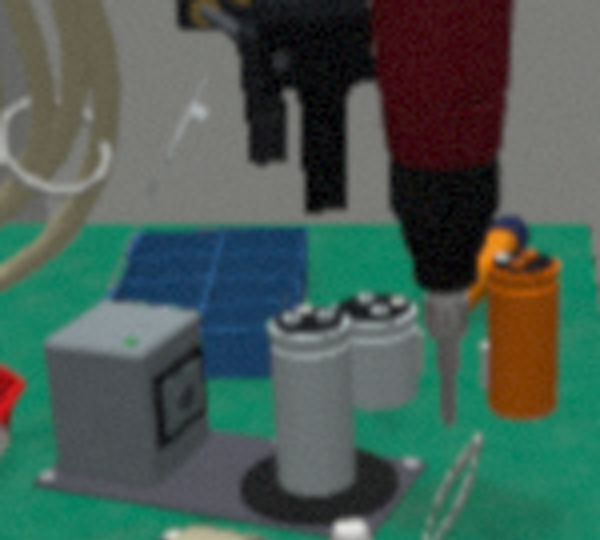

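The jaws hang over the can: fingertips at (267,162) and (325,210), can top at about (312,325), with the screwdriver well in front. Descending.

Request:
apply_moves(plan=[{"grip": 1,"offset": [0.2,-0.25,3],"spin": 0},{"grip": 1,"offset": [0.2,-0.25,6],"spin": 0},{"grip": 1,"offset": [0.2,-0.25,9],"spin": 0},{"grip": 1,"offset": [0.2,-0.25,11.5],"spin": 0},{"grip": 1,"offset": [0.2,-0.25,12.4],"spin": 0}])

```text
time_s: 1.7
tcp_pos: [0.5103, -0.2711, 0.0782]
ee_rot: [[-0.909, -0.417, -0.005], [-0.417, 0.909, 0.001], [0.004, 0.003, -1.0]]
wrist_force: [0.3, 0.0, -0.2]
gripper_width: 0.999
gripper_force: 0.0
```

Request:
apply_moves(plan=[{"grip": 0.8,"offset": [0,0,0],"spin": 0},{"grip": 0.7,"offset": [0,0,0],"spin": 0},{"grip": 0.6,"offset": [0,0,0],"spin": 0},{"grip": 0.55,"offset": [0,0,0],"spin": 0},{"grip": 0.5,"offset": [0,0,0],"spin": 0}])

```text
time_s: 2.2
tcp_pos: [0.5131, -0.2704, 0.0815]
ee_rot: [[-0.908, -0.42, 0.002], [-0.42, 0.908, -0.0], [-0.001, -0.001, -1.0]]
wrist_force: [-1.3, -0.3, -0.2]
gripper_width: 0.633
gripper_force: 0.0
```

Request:
apply_moves(plan=[{"grip": 0.4,"offset": [0,0,0],"spin": 0},{"grip": 0.4,"offset": [0,0,0],"spin": 0},{"grip": 0.4,"offset": [0,0,0],"spin": 0},{"grip": 0.4,"offset": [0,0,0],"spin": 0},{"grip": 0.4,"offset": [0,0,0],"spin": 0}])

```text
time_s: 2.7
tcp_pos: [0.5127, -0.2703, 0.0808]
ee_rot: [[-0.908, -0.42, -0.0], [-0.42, 0.908, 0.0], [0.0, 0.0, -1.0]]
wrist_force: [-0.3, 1.8, 2.8]
gripper_width: 0.493
gripper_force: 29.9
```

Gripped at 30 N. Turning −0.98 rad about the tool z (counter-clockwise from above), with a small shift towards the pad's middle.

Request:
apply_moves(plan=[{"grip": 0.4,"offset": [0,0.1,0],"spin": -0.1},{"grip": 0.4,"offset": [0,0.2,0],"spin": -0.2},{"grip": 0.4,"offset": [0,0.3,0],"spin": -0.3},{"grip": 0.4,"offset": [0,0.4,0],"spin": -0.4},{"grip": 0.4,"offset": [0,0.4,0],"spin": -0.5}])

```text
time_s: 3.2
tcp_pos: [0.5114, -0.2673, 0.0808]
ee_rot: [[-0.592, -0.806, 0.001], [-0.806, 0.592, -0.001], [0.0, -0.001, -1.0]]
wrist_force: [-0.1, -1.2, 0.8]
gripper_width: 0.492
gripper_force: 29.9
```

Request:
apply_moves(plan=[{"grip": 0.4,"offset": [0,0,0],"spin": -0.1},{"grip": 0.4,"offset": [0,0,0],"spin": -0.2},{"grip": 0.4,"offset": [0,0,0],"spin": -0.3},{"grip": 0.4,"offset": [0,0,0],"spin": -0.4},{"grip": 0.4,"offset": [0,0,0],"spin": -0.48}])

```text
time_s: 3.7
tcp_pos: [0.5118, -0.2674, 0.0808]
ee_rot: [[-0.154, -0.988, 0.002], [-0.988, 0.154, -0.001], [0.001, -0.002, -1.0]]
wrist_force: [0.5, -1.5, 0.6]
gripper_width: 0.491
gripper_force: 29.9
```

Request:
apply_moves(plan=[{"grip": 0.4,"offset": [0,0,0],"spin": 0},{"grip": 0.4,"offset": [0,0,0],"spin": 0},{"grip": 0.4,"offset": [0,0,0],"spin": 0}])

```text
time_s: 4.0
tcp_pos: [0.5116, -0.267, 0.0807]
ee_rot: [[-0.158, -0.987, 0.001], [-0.987, 0.158, -0.001], [0.0, -0.001, -1.0]]
wrist_force: [0.6, -0.9, 1.9]
gripper_width: 0.492
gripper_force: 29.9
```

Turned 56°. Now I'll release, rise and back off for a look.

Request:
apply_moves(plan=[{"grip": 0.55,"offset": [0,0,0],"spin": 0},{"grip": 0.7,"offset": [0,0,0],"spin": 0},{"grip": 0.85,"offset": [0,0,0],"spin": 0},{"grip": 1,"offset": [0,0,0],"spin": 0},{"grip": 1,"offset": [0,0,0],"spin": 0}])

```text
time_s: 4.5
tcp_pos: [0.5108, -0.2666, 0.0804]
ee_rot: [[-0.157, -0.988, -0.001], [-0.988, 0.157, 0.0], [-0.0, 0.001, -1.0]]
wrist_force: [0.4, 0.6, 1.1]
gripper_width: 0.828
gripper_force: 0.0
```

Request:
apply_moves(plan=[{"grip": 1,"offset": [0,0,0],"spin": 0},{"grip": 1,"offset": [0,0,-2],"spin": 0},{"grip": 1,"offset": [0,0,-5],"spin": 0},{"grip": 1,"offset": [0,0,-9],"spin": 0},{"grip": 1,"offset": [0,0,-13],"spin": 0}])

```text
time_s: 5.0
tcp_pos: [0.5106, -0.2666, 0.2116]
ee_rot: [[-0.157, -0.988, -0.001], [-0.988, 0.157, 0.0], [-0.0, 0.001, -1.0]]
wrist_force: [0.4, -0.3, 0.4]
gripper_width: 1.001
gripper_force: 0.0
```

Request:
apply_moves(plan=[{"grip": 1,"offset": [4,0,-2],"spin": 0},{"grip": 1,"offset": [8,2,-3],"spin": 0},{"grip": 1,"offset": [12,4,-3],"spin": 0},{"grip": 1,"offset": [16,6,-3],"spin": 0},{"grip": 1,"offset": [20,8,-3],"spin": 0}])

```text
time_s: 5.5
tcp_pos: [0.3994, -0.4528, 0.2408]
ee_rot: [[-0.157, -0.988, 0.0], [-0.988, 0.157, -0.0], [0.0, -0.0, -1.0]]
wrist_force: [0.3, -0.9, -0.2]
gripper_width: 1.0
gripper_force: 0.0
```

Request:
apply_moves(plan=[{"grip": 1,"offset": [4,3,0],"spin": 0},{"grip": 1,"offset": [8,6,0],"spin": 0},{"grip": 1,"offset": [10,9,0],"spin": 0},{"grip": 1,"offset": [10,12,0],"spin": 0},{"grip": 1,"offset": [10,12,0],"spin": 0}])

```text
time_s: 6.0
tcp_pos: [0.2628, -0.5313, 0.2405]
ee_rot: [[-0.162, -0.987, -0.001], [-0.987, 0.162, 0.001], [-0.001, 0.001, -1.0]]
wrist_force: [0.1, -0.1, -1.0]
gripper_width: 1.001
gripper_force: 0.0
```

```bash
python3 - <<'E'
from h import *
from station import r
t=r.capture("top");s=r.capture("side");pickle.dump(t,open("top2.pkl","wb"))
a=cv2.resize(t["img"][95:215,255:385],None,fx=4.5,fy=4.5,interpolation=cv2.INTER_CUBIC)
b=cv2.resize(s["img"][180:250,215:265+60],None,fx=2,fy=2,interpolation=cv2.INTER_CUBIC)
a=cv2.copyMakeBorder(a,0,0,0,215,cv2.BORDER_CONSTANT);a[:b.shape[0],585:585+215]=b[:,:215]
cv2.imwrite("pics/d.png",a)
E
```

```text
(no output)
```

View pics/d.png

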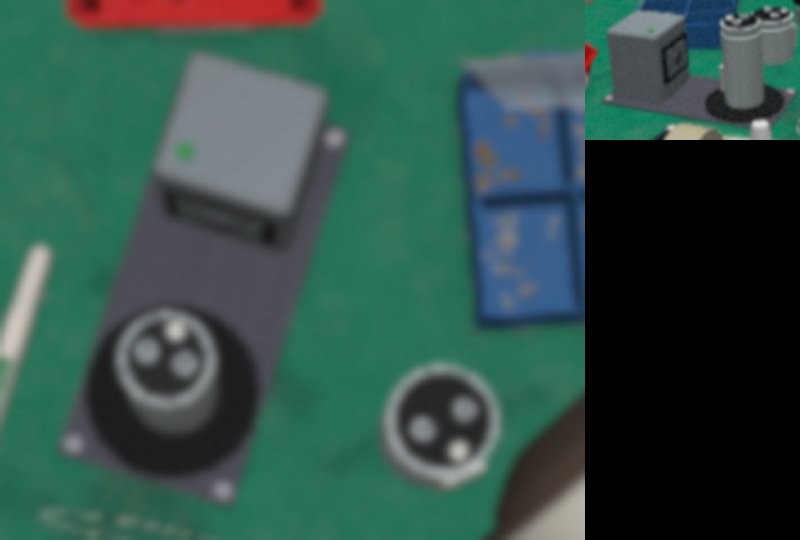

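The can stands upright on the pad with terminals at (147,351) and (184,364) and the vent plug at (176,331). That puts the plate at about −19° yaw against the reader's −17°, and the can's axis within a few mm of the pad's middle. The spare is unmoved. Handing in.

```bash
python3 -c "
from station import r
print(r.finish_job())"
```

```text
the job is handed in; nothing more can be done
None
```

I turned the capacitor about 56° so its code plate faces the reader's window, about 2–3° off square in the last picture, and handed the job in; it stands upright within a few mm of the pad's middle, and the spare was not moved (no verdict was returned).

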